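# Hang the rinsed beaker on the drying peg

## Robot

A 6-joint arm with a two-finger parallel gripper is mounted at the origin on the work surface. World frame = base frame: x ahead of the robot, y to its left, z up, the work surface at z = 0. Lengths are in m, angles in rad, forces in N, time in s.
With the tool pointing down it reaches from about 0.375 to 0.925 m from the base axis. Payload 5.7 kg.
Tool frame: the origin (TCP) lies midway between the tips of the shut fingers; the grasp point (between the pads) lies 19 mm behind it; z points along the fingers, x is the direction in which the jaws open and shut, and the axes are right-handed (so a half turn about z gives the same grasp; the last joint's range is limited). The gripper opens to 88 mm and grips with 3 to 60 N. Pads are 20 mm wide; open, the fingers measure 115 mm over their backs; the gripper's body (75 mm by 178 mm) begins 61 mm behind the grasp point.
Start: joints at [1.197, 0.359, 1.51, -0, 1.272, -0.115], TCP at [0.154, 0.58, 0.202] pointing down, gripper open.
Joint ranges: [-2.97, 2.97], [-1.01, 2.36], [0.21, 2.38], [-0.96, 4.11], [0.2, 2.71], [-2.98, 2.98]. Speed limits (rad/s): [2.39, 2.39, 3.14, 3.14, 3.14, 3.14].

## Interface

Orientations are given as a unit quaternion [x, y, z, w].
In Python, from bench import move_ptp, servo_line, goto_joints, move_gripper, sleep, inverse_kinematics, capture, PlanningError, close_job, spot_in, silhouettes, current_clock, current_joint_pos, current_qvel, current_joint_torque, current_position, current_orientation, current_force, current_torque, current_finger_gap gives the robot as it stands. Calls block until the motion is done:
- move_ptp(position, orientation): joint-space move of the TCP to a pose.
- servo_line(position, orientation=None, rate=0.15, contact_N=None): straight line of the TCP; orientation=None keeps the orientation; rate is the mean speed in m/s. With contact_N (N) it stops when the force on the tool has changed by that much, and returns True; else False.
- goto_joints(angles): joint-space move.
- move_gripper(opening): finger opening in m; the grip force is fixed at half the most; returns when the fingers have stopped.
- sleep(seconds).
- inverse_kinematics(position, orientation): joint angles nearest the present ones, or None.
- capture(name): name is "scene" or "top"; returns a dict with "image" (384x512x3 uint8, blue, green, red), "range_z" (384x512 float32, m along the optical axis (not along the pixel's ray), 0 where there is no reading), "intrinsics" (3x3 intrinsics, pixels), "R" (3x3) and "t" (3): a world point X has camera coordinates R X + t. Camera axes: x right, y down, z forward; pixel columns grow to the right and rows downward; lengths in m; the calibration is good to about 2 mm. A picture is of the moment at which its call begins.
A pose or a line that the arm cannot do raises PlanningError and nothing moves.
- close_job(): hands the job in, once; it reports no verdict.
Trained networks look in the newest picture that a camera, given by its name, has taken for a name from the list of things; names that differ only in an ending like _2 or _b are one class to them, and where a whole thing is asked for, a point or a joint stands for the part that bears it (a point fixed in the world has none). Each returns a list of dicts, best first, with "conf" (0 to 1); they miss things now and then, are a little off and sometimes report something else, mostly with a low value. They report only what shows in the picture. A call takes as long as a camera call. They do not tell look-alikes from the thing itself.
- spot_in(camera, query): "xy" ([column, row] in pixels, amid what is visible of it).
- silhouettes(camera, query): "region" (384x512 bool, what is visible of it) and "xy" ([column, row] in pixels, amid what is visible of it).
Readings, each from a call of its own:
- current_clock(): time.
- current_joint_pos(): joint angles.
- current_qvel(): joint speeds.
- current_joint_torque(): joint torques, N m.
- current_position(): TCP position.
- current_orientation(): TCP orientation.
- current_force(): force on the tool from outside, world axes, zero at the start.
- current_torque(): the same for the moment, N m.
- current_finger_gap(): finger opening in m.
Only numpy, scipy, OpenCV 4.12 (cv2) and the standard library are available. Lean on these libraries where they do the work, as an engineer would, in place of code of your own. Each camera call takes 0.05 s, during which the arm holds its last target.

## Task

The rinsed steel beaker is lying on its side in the draining cradle. Put it upside down over the tall peg of the drip tray, so that it hangs on the peg's top with its rim well clear of the tray, and let go. Leave the capped sample pot where it stands.

Things in the scene. Friction and masses are not known exactly. Their poses are not given: they have to be found in the camera images.
- beaker: Steel beaker: 53 mm outer diameter, 95 long, wall 3, bottom 4 thick, 90-180 g. Origin: centre of the closed bottom's outer face; z axis from bottom to mouth. Starts lying in a fixed cradle, mouth 20 deg downhill towards +y (+-25 deg), origin 77 above the bench. Cradle: two rails under it, within 22 of its centre line sideways, low stop past the mouth, base 130 x 66 x 8; its sides are free.
- tall_peg: The taller of two fixed white upright pegs in a grey tray (160 x 280 mm, rim 18 high): 26 mm diameter, 125 tall, flat top with 3 mm chamfer. Origin: centre of its foot on the tray floor, 6 mm above the bench; z up, top at z = +125. With the beaker hung on it, the beaker's bottom face is 129 mm above this origin. Which end of the tray it stands at varies.
- short_peg: The shorter white peg in the same tray, fixed, 140 mm from the tall one: 26 mm diameter, 60 mm tall. Origin: centre of its foot on the tray floor; z up. Too short to hold the beaker's rim clear of the tray: not the one to use.
- sample_pot: Bystander: small clear sample pot with brown contents and a red screw cap, 50 mm diameter at the cap, 66 mm tall, standing on the bench beyond the cradle and tray. Origin: centre of its underside; z up.
Things that resemble listed ones, but are neither listed nor needed, are in the scene too. What is shaped like the beaker but yellow is not meant.

How it is judged:
By the outcome, as a careful person would: the job done as asked, in the order asked, and still so for the second after the job is handed in, with the robot touching nothing.
It also fails if it takes over 38 s, if anything falls off the work surface, if the arm or the gripper's body presses on something with over 40 N, if the wrist force passes 120 N, or if a joint passes its speed limit or range.

## Working session

There is one attempt and no reset: what is moved stays moved. The work goes in short steps, each a Python script; the robot and the scene stay as the last script left them, time stands still between calls to the robot, and variables do not carry over. Pictures are saved under pics/ and viewed, and the job is handed in when it is done.

```bash
mkdir -p pics; ls
cat > h.py <<'E'
import numpy as np, cv2
from bench import *
def cap(n,f):
    c=capture(n); cv2.imwrite('pics/'+f,c['image']); np.savez('/tmp/'+f+'.npz',**c); return c
def pts(c,mask=None):
    z=c['range_z']; K=c['intrinsics']
    m=z>0
    if mask is not None: m&=mask
    v,u=np.nonzero(m); d=z[v,u]
    P=np.c_[(u-K[0,2])/K[0,0]*d,(v-K[1,2])/K[1,1]*d,d]
    return (P-c['t'])@c['R'], u, v
E
python3 - <<'E'
from h import *
for n in ('scene','top'):
    c=cap(n,n+'1.png')
    print(n,'cam pos',-c['R'].T@c['t'])
    for q in ('beaker','tall_peg','short_peg','sample_pot'):
        r=silhouettes(n,q)
        for i,d in enumerate(r[:3]):
            P,u,v=pts(c,d['region'])
            print(q,round(d['conf'],2),np.round(d['xy']),d['region'].sum(),len(P) and np.round(np.median(P,0),3),len(P) and np.round(np.percentile(P,[2,98],axis=0),3).tolist())
            np.save(f'/tmp/{n}_{q}_{i}.npy',d['region'])
print(current_clock())
E
```

```text
pics
scene cam pos [0.90442591 0.57130567 0.7083655 ]
beaker 0.88 [262. 127.] 550 [ 0.426 -0.223  0.04 ] [[0.395, -0.28, 0.001], [0.444, -0.191, 0.053]]
beaker 0.75 [226. 142.] 757 [ 0.577 -0.175  0.073] [[0.51, -0.227, 0.001], [0.605, -0.137, 0.097]]
tall_peg 0.64 [364. 289.] 776 [0.539 0.337 0.055] [[0.498, 0.304, 0.006], [0.548, 0.349, 0.129]]
short_peg 0.84 [321. 250.] 284 [0.54  0.2   0.021] [[0.514, 0.178, 0.009], [0.55, 0.21, 0.062]]
sample_pot 0.59 [187. 211.] 570 [ 0.751 -0.022  0.062] [[0.728, -0.055, 0.002], [0.771, -0.01, 0.067]]
top cam pos [0.47339732 0.02868125 1.27450622]
beaker 0.9 [341. 194.] 787 [ 0.568 -0.185  0.08 ] [[0.536, -0.233, 0.054], [0.6, -0.141, 0.101]]
beaker 0.87 [357. 256.] 811 [ 0.416 -0.236  0.049] [[0.387, -0.286, 0.002], [0.441, -0.193, 0.057]]
tall_peg 0.5 [146. 213.] 240 [0.526 0.319 0.022] [[0.509, 0.309, 0.006], [0.549, 0.352, 0.132]]
short_peg 0.51 [202. 213.] 138 [0.53  0.183 0.014] [[0.514, 0.171, 0.008], [0.549, 0.206, 0.067]]
short_peg 0.49 [340. 194.] 730 [ 0.568 -0.185  0.081] [[0.539, -0.23, 0.059], [0.598, -0.141, 0.101]]
sample_pot 0.57 [279. 129.] 275 [ 0.747 -0.035  0.067] [[0.725, -0.057, 0.056], [0.771, -0.013, 0.071]]
0.5
```

View pics/scene1.png

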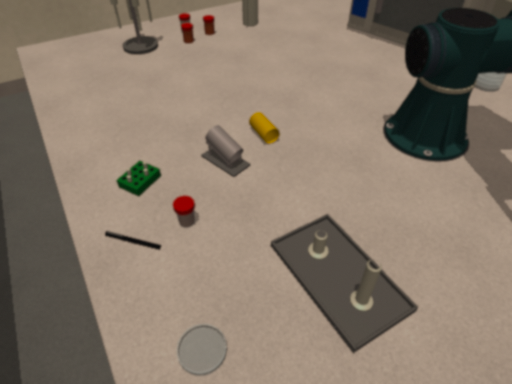

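View pics/top1.png

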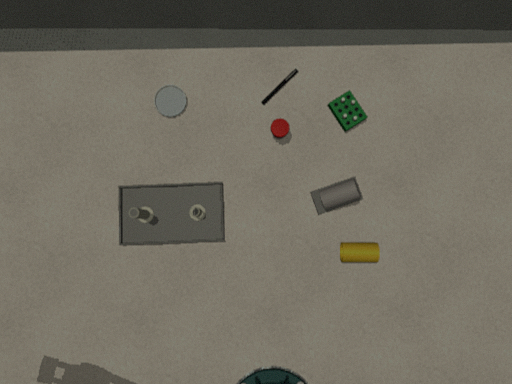

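The steel beaker is at top px (341,194), with the yellow decoy at (359,253). The tall peg is at the left end of the tray, (146,213), and the pot is at (280,128). Next I'll fit the geometry.

```bash
cat > fit.py <<'E'
from h import *
from scipy.optimize import least_squares
def load(n): return dict(np.load(f'/tmp/{n}1.png.npz'))
C={n:load(n) for n in('scene','top')}
def sel(n,f):
    P,_,_=pts(C[n]); return P[f(P)]
er=np.ones((3,3),np.uint8)
for which in (('top',),('scene',),('top','scene')):
    Q=[]
    for n in which:
        m=np.load('/tmp/top_beaker_0.npy' if n=='top' else '/tmp/scene_beaker_1.npy')
        m=cv2.erode(m.astype(np.uint8),er)>0
        P,_,_=pts(C[n],m); Q.append(P[P[:,2]>0.045])
    Q=np.vstack(Q)
    def model(p):
        o=np.array([p[0],-0.185,p[1]]); a=np.array([np.sin(p[2])*np.cos(p[3]),np.cos(p[2])*np.cos(p[3]),-np.sin(p[3])]); return o,a
    def res(p):
        o,a=model(p); d=Q-o; return np.linalg.norm(d-np.outer(d@a,a),axis=1)-.0265
    s=least_squares(res,[.57,.06,0,.35],loss='soft_l1',f_scale=.002)
    o,a=model(s.x); t=(Q-o)@a
    print(which,len(Q),'yaw/tilt deg',np.degrees(s.x[2:]),'o',o,'a',a,'rms',np.std(s.fun),'t',np.percentile(t,[0,1,5,95,99,100]))
    # origin from z=0.077 along axis
    print('  mid',o+a*np.mean(np.percentile(t,[1,99])),' by z=.077:',o+a*((.077-o[2])/a[2]) )
for name,c0,lo,hi in(('tall',(.535,.325),.03,.127),('short',(.535,.185),.02,.062)):
    for n in('scene','top'):
        Q=sel(n,lambda P:(np.hypot(P[:,0]-c0[0],P[:,1]-c0[1])<.04)&(P[:,2]>lo))
        W=Q[Q[:,2]<hi]; T=Q[Q[:,2]>=hi]
        s=least_squares(lambda p:np.hypot(W[:,0]-p[0],W[:,1]-p[1])-.013,c0,loss='soft_l1',f_scale=.002)
        print(name,n,len(W),s.x,np.std(s.fun),'top',len(T),T.mean(0) if len(T) else '',Q[:,2].max())
E
python3 fit.py
```

```text
('top',) 643 yaw/tilt deg [-18.28143145  20.38134886] o [ 0.56846648 -0.185       0.05838752] a [-0.29404664  0.89008243 -0.34826692] rms 0.002663580266631476 t [-0.05267231 -0.05232427 -0.0500534   0.03471469  0.03826778  0.0404358 ]
  mid [ 0.57053311 -0.19125571  0.06083523]  by z=.077: [ 0.58418125 -0.23256879  0.077     ]
('scene',) 567 yaw/tilt deg [-17.50836747  20.60283665] o [ 0.56886819 -0.185       0.05729367] a [-0.28160366  0.89267812 -0.35188799] rms 0.0015119014326403775 t [-0.04673036 -0.0457961  -0.04182899  0.04003037  0.04349184  0.04454514]
  mid [ 0.56919264 -0.18602848  0.05769909]  by z=.077: [ 0.58463848 -0.2349915   0.077     ]
('top', 'scene') 1210 yaw/tilt deg [-17.84173033  20.5624612 ] o [ 0.5684957  -0.185       0.05791335] a [-0.28686862  0.89126039 -0.35122829] rms 0.002236398528208772 t [-0.05290892 -0.05236554 -0.0462667   0.03706717  0.04281857  0.04453557]
  mid [ 0.56986506 -0.18925441  0.05958993]  by z=.077: [ 0.58408488 -0.23343339  0.077     ]
tall scene 451 [0.52844197 0.32996123] 0.0006472515238092406 top 51 [0.53324491 0.33234372 0.12886967] 0.1316265388988377
tall top 94 [0.52872042 0.32983672] 0.00045869670194099977 top 36 [0.52838149 0.32756019 0.13029785] 0.13527617579309453
short scene 151 [0.53121127 0.19006735] 0.0007630845924756314 top 37 [0.53415002 0.19475768 0.06395472] 0.06660090982334335
short top 22 [0.53148237 0.18995024] 0.00057550673748625 top 27 [0.53157324 0.18918145 0.06508852] 0.06988464706559668
```

```bash
cat > plan.py <<'E'
from h import *
from scipy.spatial.transform import Rotation as Rn
O=np.array([.5842,-.2338,.077]); yaw,tilt=np.radians([-17.85,20.3])
a=np.array([np.sin(yaw)*np.cos(tilt),np.cos(yaw)*np.cos(tilt),-np.sin(tilt)])
h=np.array([np.sin(yaw),np.cos(yaw),0]); S=.041
PEG=np.array([.5286,.3299,.006])
def frame(h,ang,sg):  # ang: tool elevation below horizontal
    z=h*np.cos(ang)+np.array([0,0,-np.sin(ang)]); x=sg*np.cross(h,[0,0,1.]); y=np.cross(z,x)
    return Rn.from_matrix(np.c_[x,y,z])
def grasp(t,sg,up=0):
    R=frame(h,np.pi/2-t,sg); g=O+a*S+[0,0,up]; return g+.019*R.as_matrix()[:,2],R.as_quat()
def place(t,sg,phi,bottom_z):  # beaker rotated so mouth down; bottom at height bottom_z abs
    # pitch from axis to tool z: at grasp tool elev = 90-t, axis elev = tilt; tool is (90-t-tilt) "below" axis
    hh=np.array([np.cos(phi),np.sin(phi),0]); el=np.pi/2-(np.pi/2-t-tilt)  # axis at elevation 90 below; tool rotates equally
    d=(np.pi/2-t)-tilt
    R=frame(hh,np.pi/2+d,sg); g=np.array([PEG[0],PEG[1],bottom_z-S]); return g+.019*R.as_matrix()[:,2],R.as_quat()
E
python3 - <<'E'
from plan import *
for td in(10,20,30):
  t=np.radians(td)
  for sg in(1,-1):
    q0=inverse_kinematics(*grasp(t,sg)); q1=inverse_kinematics(*grasp(t,sg,.12))
    print(td,sg,'grasp',None if q0 is None else np.round(q0,2),None if q1 is None else np.round(q1,2), Rn.from_quat(grasp(t,sg)[1]).as_matrix()[:,2].round(2))
    for ph in range(0,360,15):
      r=[inverse_kinematics(*place(t,sg,np.radians(ph),z)) for z in(.135,.26)]
      if all(x is not None for x in r): print('   ',ph,Rn.from_quat(place(t,sg,np.radians(ph),.2)[1]).as_matrix()[:,2].round(2),*[np.round(x,2) for x in r])
E
```

```text
10 1 grasp [-0.52  0.6   1.56  0.13  1.12 -0.9 ] [-0.52  0.46  1.45  0.12  1.36 -0.87] [-0.05  0.17 -0.98]
    0 [-0.86  0.   -0.5 ] [0.29 1.11 0.8  0.32 2.23 1.92] [0.29 0.99 0.76 0.37 2.38 1.99]
    15 [-0.83 -0.22 -0.5 ] [0.38 1.15 0.71 0.14 2.32 1.73] [0.38 1.04 0.66 0.17 2.48 1.77]
    30 [-0.75 -0.43 -0.5 ] [ 0.47  1.16  0.67 -0.06  2.35  1.5 ] [ 0.47  1.05  0.62 -0.07  2.51  1.49]
    45 [-0.61 -0.61 -0.5 ] [ 0.56  1.16  0.69 -0.26  2.31  1.28] [ 0.56  1.04  0.64 -0.31  2.46  1.22]
    60 [-0.43 -0.75 -0.5 ] [ 0.65  1.12  0.77 -0.43  2.21  1.1 ] [ 0.65  1.01  0.73 -0.49  2.35  1.01]
    75 [-0.22 -0.83 -0.5 ] [ 0.74  1.07  0.9  -0.56  2.06  0.97] [ 0.74  0.95  0.86 -0.62  2.2   0.86]
    90 [-0.   -0.86 -0.5 ] [ 0.81  1.01  1.06 -0.67  1.89  0.88] [ 0.81  0.87  1.02 -0.72  2.02  0.77]
    105 [ 0.22 -0.83 -0.5 ] [ 0.88  0.94  1.24 -0.78  1.69  0.84] [ 0.88  0.79  1.21 -0.81  1.82  0.7 ]
    120 [ 0.43 -0.75 -0.5 ] [ 0.94  0.87  1.44 -0.91  1.49  0.82] [ 0.94  0.71  1.4  -0.91  1.61  0.67]
    195 [ 0.83  0.22 -0.5 ] [0.65 0.72 2.37 3.54 0.99 1.55] [0.65 0.33 2.3  3.77 0.58 1.2
[... 10052 characters left out ...]
 [ 0.05  0.5   1.98  1.1   0.75 -0.56] [ 0.05  0.29  1.88  0.86  0.93 -0.21]
    270 [ 0.    0.64 -0.77] [ 0.03  0.56  1.85  0.9   0.95 -0.6 ] [ 0.03  0.37  1.75  0.78  1.14 -0.35]
    285 [-0.17  0.62 -0.77] [ 0.04  0.62  1.7   0.76  1.14 -0.66] [ 0.04  0.45  1.61  0.7   1.33 -0.48]
    300 [-0.32  0.55 -0.77] [ 0.07  0.68  1.55  0.64  1.32 -0.74] [ 0.07  0.53  1.46  0.61  1.51 -0.6 ]
    315 [-0.45  0.45 -0.77] [ 0.12  0.74  1.4   0.53  1.48 -0.84] [ 0.12  0.61  1.32  0.53  1.67 -0.73]
    330 [-0.55  0.32 -0.77] [ 0.18  0.8   1.27  0.43  1.63 -0.96] [ 0.18  0.67  1.18  0.44  1.82 -0.87]
    345 [-0.62  0.17 -0.77] [ 0.25  0.85  1.15  0.32  1.76 -1.1 ] [ 0.25  0.73  1.06  0.34  1.95 -1.03]
```

Run:
```python
from plan import *
t=np.radians(20)
move_gripper(.088)
p,q=grasp(t,1,.14); move_ptp(p,q); print(current_clock(),current_joint_pos())
p,q=grasp(t,1); r=servo_line(p,rate=.12,contact_N=8); print('contact',r,current_position()-p,current_force(),current_clock())
cap('scene','s2.png'); cap('top','t2.png')
```

```text
3.8333 [-0.58223912  0.52399177  1.33966675  0.21579796  1.55495225 -0.92871796]
contact False [ 0.00058249 -0.00034538  0.00074275] [0.59197524 0.37500865 0.54705306] 5.15
```

View pics/s2.png

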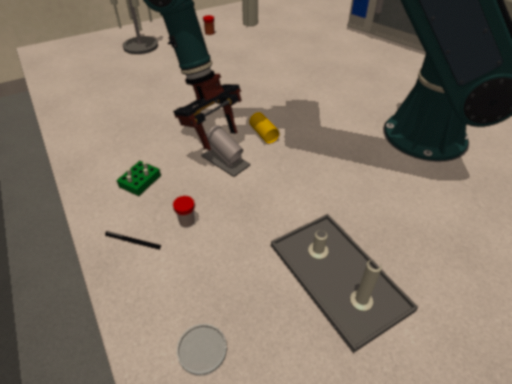

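The fingers straddle the beaker at about (225,140), nothing is touched, and the yellow one at (264,128) is clear. Next: close, then lift.

Run:
```python
from plan import *
t=np.radians(20)
move_gripper(0.0); print('gap',current_finger_gap(),current_force(),current_torque(),current_clock())
p,q=grasp(t,1,.16); servo_line(p,rate=.12); print('lift',current_finger_gap(),current_force(),current_clock())
c=cap('scene','s3.png'); cap('top','t3.png')
```

```text
gap 0.05245821778867433 [-2.03955936  0.4466195   2.1998887 ] [-0.19983088  0.31511023  0.12423577] 5.9
lift 0.05255265500829883 [ 1.2776136  -0.15740638 -2.21108544] 7.3833
```

View pics/s3.png

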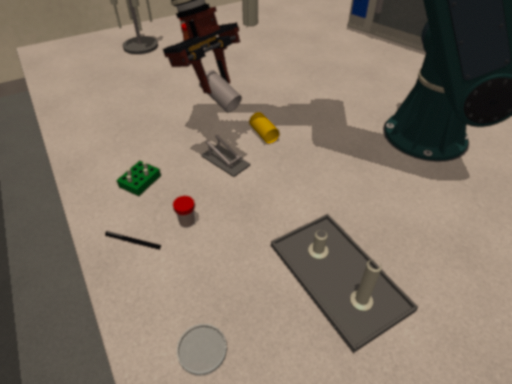

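The beaker is held at px (224,92) and the cradle is empty. Now to move above the peg with the beaker inverted.

Run:
```python
from plan import *
t=np.radians(20)
p,q=place(t,1,np.radians(100),.265); print(inverse_kinematics(p,q)); move_ptp(p,q); sleep(.3)
print(current_position()-p,current_finger_gap(),current_force(),current_joint_pos().round(2),current_clock())
from scipy.optimize import least_squares
for n in('scene','top'):
    c=cap(n,n+'4.png'); r=silhouettes(n,'beaker')
    for d in r:
        P,u,v=pts(c,cv2.erode(d['region'].astype(np.uint8),np.ones((3,3),np.uint8))>0)
        m=np.median(P,0) if len(P) else np.zeros(3); print(n,d['conf'],d['xy'],len(P),m)
        if len(P)>50 and np.hypot(*(m[:2]-PEG[:2]))<.06:
            W=P[(P[:,2]<.258)&(P[:,2]>.165)]
            if len(W)>50:
                f=lambda s:np.hypot(W[:,0]-s[0]-s[2]*(W[:,2]-.22),W[:,1]-s[1]-s[3]*(W[:,2]-.22))-.0265
                s=least_squares(f,[*PEG[:2],0,0],loss='soft_l1',f_scale=.002)
                print('  axis',s.x,'std',np.std(s.fun),'z',np.percentile(P[:,2],[1,50,99]),len(W))
            T=P[P[:,2]>.258]
            if len(T): print('  top',T.mean(0),len(T))
```

```text
[ 0.82407083  0.72836417  1.18320446 -0.67182091  1.79115965  0.6932551 ]
[ 4.31251413e-04 -7.83930125e-04  8.43065209e-05] 0.052911415662308094 [ 0.24525616  0.19791812 -1.90885853] [ 0.82  0.73  1.18 -0.67  1.79  0.69] 9.775
scene 0.77 [260.3, 127.2] 455 [ 0.42427706 -0.221876    0.04245614]
scene 0.64 [389.5, 227.0] 1337 [0.5436418  0.33521541 0.25849842]
  axis [0.52905423 0.3291968  0.00679668 0.0009316 ] std 0.0005991651703398697 z [0.17199028 0.25849842 0.26262661] 658
  top [0.53248233 0.33171078 0.26099888] 679
top 0.9 [360.9, 250.3] 630 [ 0.41760228 -0.23449649  0.05019752]
top 0.62 [123.9, 208.9] 562 [0.52721797 0.31760842 0.26131213]
  axis [ 0.52917949  0.32950602 -0.00822538  0.00166426] std 0.002020080530219242 z [0.18569406 0.26131213 0.26601813] 171
  top [0.52832786 0.32648695 0.26242692] 391
```

View pics/scene4.png

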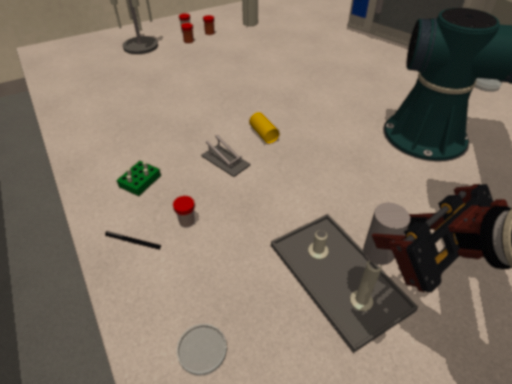

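The beaker is upright with its bottom up at px (390,220), within about 1 mm of the peg axis. Descending with a contact stop.

Run:
```python
from plan import *
t=np.radians(20); ph=np.radians(100)
p,q=place(t,1,ph,.145); r=servo_line(p,q,rate=.08,contact_N=8); print('1',r,current_position()-p,current_force(),current_clock())
if not r:
    p,q=place(t,1,ph,.130); r=servo_line(p,q,rate=.015,contact_N=5); print('2',r,current_position()-p,current_force(),current_finger_gap(),current_clock())
cap('scene','s5.png'); cap('top','t5.png')
```

```text
1 False [0.00023152 0.00020902 0.00052911] [ 0.57656857 -0.13510926 -0.87902529] 11.625
2 True [ 7.85358342e-05 -2.01560014e-04  8.22623355e-03] [-1.47009287  1.59775583  5.15714112] 0.05274103264100128 12.2083
```

View pics/s5.png

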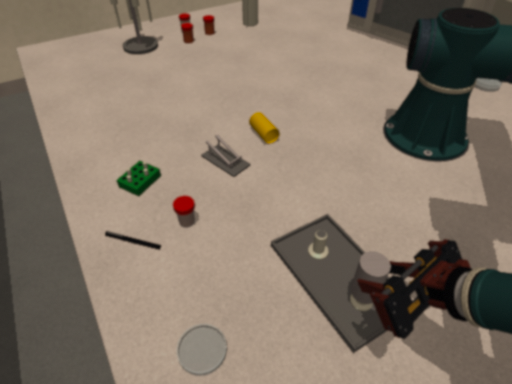

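```bash
cat > meas.py <<'E'
from plan import *
from scipy.optimize import least_squares
def meas(tag):
  for n in('scene','top'):
    c=cap(n,n+tag+'.png'); P,u,v=pts(c)
    k=np.hypot(P[:,0]-PEG[0],P[:,1]-PEG[1])<.03
    W=P[k&(P[:,2]<.127)&(P[:,2]>.05)]; T=P[k&(P[:,2]>.13)&(P[:,2]<.15)]
    f=lambda s:np.hypot(W[:,0]-s[0]-s[2]*(W[:,2]-.09),W[:,1]-s[1]-s[3]*(W[:,2]-.09))-.0265
    s=least_squares(f,[*PEG[:2],0,0],loss='soft_l1',f_scale=.002)
    print(n,'axis',s.x.round(4),'std',np.std(s.fun).round(4),len(W),'top',T.mean(0).round(4),len(T),'zlow',np.sort(W[:,2])[:3])
    A=np.c_[T[:,:2]-T[:,:2].mean(0),np.ones(len(T))]; print('  top slope',np.linalg.lstsq(A,T[:,2],rcond=None)[0].round(3))
E
python3 - <<'E'
from meas import *
meas('6'); print(current_force(),current_clock())
E
```

```text
scene axis [0.5286 0.3299 0.0024 0.0018] std 0.0007 408 top [0.5307 0.3315 0.1341] 634 zlow [0.0500505  0.05015699 0.05019384]
  top slope [-0.015 -0.01   0.134]
top axis [ 0.5287  0.3297 -0.0089  0.0134] std 0.0008 159 top [0.5289 0.329  0.1355] 373 zlow [0.05162175 0.05164974 0.0527056 ]
  top slope [0.004 0.    0.136]
[0.09231569 1.75867587 5.14297632] 12.4083
```

The bottom face measures 0.134–0.1355 m high (expected 0.135), and the beaker is centred and level. I'll release and back off along the tool axis.

Run:
```python
from meas import *
move_gripper(.088); print(current_finger_gap(),current_force())
z=Rn.from_quat(current_orientation()).as_matrix()[:,2]
servo_line(current_position()-z*.16,rate=.12); print(current_force(),current_clock())
sleep(.3); meas('7')
c=capture('scene'); print(silhouettes('scene','sample_pot')[:1] and [ (d['xy'],d['conf']) for d in silhouettes('scene','sample_pot')],current_clock())
```

```text
0.08786582106246367 [0.22807639 0.25872329 0.5560729 ]
[0.0719875  0.75535518 0.15219042] 14.6083
scene axis [ 0.5286  0.3301  0.0008 -0.    ] std 0.0006 726 top [0.5307 0.3317 0.1342] 628 zlow [0.05025179 0.05025408 0.05033286]
  top slope [-0.001 -0.007  0.134]
top axis [ 0.529   0.3299 -0.0027  0.002 ] std 0.0004 138 top [0.5289 0.3288 0.1359] 370 zlow [0.05124237 0.05150831 0.05224562]
  top slope [-0.004  0.015  0.136]
[([185.2, 212.8], 0.56)] 15.1583
```

View pics/scene7.png

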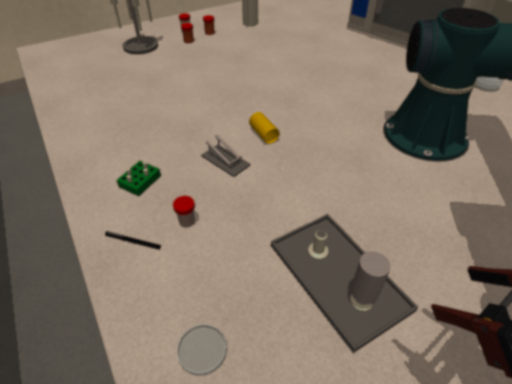

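The beaker hangs upside down on the tall peg at px (370,280) and the gripper is clear. The pot at (184,210) hasn't moved. Handing in.

```bash
python3 -c "
from bench import *
close_job(); print(current_clock())"
```

```text
the job is handed in; nothing more can be done
the job is handed in; nothing more can be done
```

The steel beaker now hangs upside down on the tall peg, released, and the job is handed in. I gripped it by its sides, lifted it from the cradle, turned it mouth down and lowered it until it touched the peg's top. I then opened the gripper and backed off about 16 cm.

**Last checks, at about 15 s of the 38 s:**
- **Position:** the beaker's axis is within 1 mm of the peg axis and vertical to within about 0.2°.
- **Height:** its bottom face measured 134–136 mm above the bench against 135 mm expected. That puts the rim roughly 40 mm above the bench, well clear of the tray; I worked this out from the beaker's length rather than measuring it.
- **Surroundings:** the gripper was clear of everything, with under 1 N on the tool. In the camera view, the sample pot and the yellow look-alike had not moved.

**One disagreement:** contact with the peg came about 3 mm earlier than my estimate of the grip predicted. The camera heights showed the beaker fully seated, so I let go. No check failed.

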